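Open the paste and hold a box board out for pasting

ROBOT

A 6-joint arm with a two-finger parallel gripper is mounted at the origin on the work surface. World frame = base frame: x ahead of the robot, y to its left, z up, the work surface at z = 0. Lengths are in mm, angles in rad, forces in N, time in s.
With the tool pointing down it reaches from about 275 to 725 mm from the base axis. Payload 15.9 kg.
Tool frame: the origin (TCP) lies between the finger pads; the fingertips stand 11 mm ahead of it and the grasp point (between the pads) lies 8 mm behind it; z points along the fingers, y is the line along which they close (so a half turn about z gives the same grasp; the last joint's range is limited). The gripper opens to 85 mm and grips with 20 to 120 N. Pads are 22 mm wide; open, the fingers measure 114 mm over their backs; the gripper's body (76 mm by 85 mm) begins 54 mm behind the grasp point. The pads swing forward as they close: fully open they stand 13 mm farther back than shut.
Start: joints at [1.225, 0.213, -0.034, 1.323, 0, 1.571], TCP at [169.468, 470.389, 242.306] pointing down, gripper open.
Joint ranges: [-2.98, 2.98], [-0.74, 1.72], [-1.14, 1.35], [-2.1, 2.04], [-1.57, 1.44], [-3.14, 3.14]. Speed limits (rad/s): [1.89, 1.89, 2.39, 2.57, 3.14, 3.14].

INTERFACE

Orientations are given as [roll, pitch, yaw] about the fixed x, y, z axes, in that order (R = Rz(yaw) Ry(pitch) Rx(roll)).
In Python, from workcell import sense, grab_frame, sign_off gives the robot as it stands. The module is installed in compiled form; this text tells all that it offers.
- The arm moves only by the shell command python3 -m pendant 'ROWS'. ROWS is JSON, a list of rows, each a list of 3 entries, a list of its own where there are three numbers: the closure, from -1 (fully open) to 1 (shut), then the shift along the tool's x, y, z in cm, then the turn about the tool's z in degrees. A call has exactly 10 rows; each row is the pose to reach, as a shift and turn from the pose commanded when the call began, along the tool's axes at that moment; what a row does not reach only later rows make up. A row lasts 1/10 s, in which the tool goes at most 50 mm and 8.59 degrees, less where a joint would pass 70% of its speed; a pose out of reach is approached as far as the arm can. A call with a gripper value outside its range is refused whole. The fingers move at their own pace and stop on an object; the grip force is fixed at half the most. Time passes only in rows, so rows that repeat a pose let the fingers close, or fill a call up. It gives the time, the measured TCP pose, the force, the opening and the grip force at its end, in the units of the state.
- sense(): the state, without advancing time (a new reading comes with each control period).
- grab_frame(name): name is "side" or "top"; returns a dict with "pixels" (400x640x3 uint8, blue, green, red), "vertical_fov" (degrees; the focal length in pixels is half the picture's height over the tangent of half this angle, whatever the lens; pixels are square), "cx", "cy" (the principal point, pixels), "k1" (the pictures are not rectified: a ray, as slopes to the right and down, at radius r is drawn at 1 + k1 r^2 times it, then the intrinsics apply), "R" (3x3) and "t" (3): a world point X has camera coordinates R X + t. Camera axes: x right, y down, z forward; pixel columns grow to the right and rows downward; lengths in mm; the calibration is good to about 2 mm. A picture is of the moment at which its call begins. There is no depth.
- sign_off(): hands the job in; it is judged then, once.
The state is a dict: "time_s": time; "q": joint angles; "dq": joint speeds; "effort": joint torques, N m; "position": TCP position; "orientation": TCP orientation; "force": force on the tool from outside, world axes, zero at the start; "moment": the same for the moment, N m; "width": finger opening in mm; "finger_force": force on a finger pad.
Only numpy, scipy, OpenCV 4.12 (cv2) and the standard library are available. Lean on these libraries where they do the work, as an engineer would, in place of code of your own. Each camera call takes 0.05 s, during which the arm holds its last target. There are 200 camera calls.

TASK

We are about to paste one end of the narrow box board that has a pencil line across it: first twist the lid of the paste jar anticlockwise (seen from above) until it stops, and leave it sitting loose on the jar. Then slide that board lengthwise out over the right-hand edge of the stone slab, keeping it flat on the stone and never lifting it, until the pencil line lies right along the edge; more than half of it now hangs out and it would tip, so finish while still holding it there, flat and still, without letting go. Leave the other board and everything else on the bench where it is.

Things in the scene. Friction and masses are not known exactly. Their poses are not given: they have to be found in the camera images.
- slab: Heavy stone slab, fixed to the bench, 260 (its x) x 300 (its y) x 60 mm high, edges rounded 2 mm. Origin: centre of its underside. The side boards lie on it. Its -y side, on the robot's right, is the edge to slide over; the slab may be turned up to 0.3 rad.
- slab_edge (a point): Middle of the upper right-hand edge of the slab, at slab (0, -150, 60) mm, with the slab's axes: x runs along the edge, -y points straight out over the bench.
- lined_board: The board to slide: plain wood, 50 (x) x 260 (y) x 12 mm thick, 90 to 185 g, evenly dense, loose, flat on the slab's half nearer the robot, its -y end already a little out over the right-hand edge, up to 0.12 rad out of square. Origin: centre of its underside. The only board with a pencil line (dark, 2 mm). Can be gripped across its 50 mm from above; nothing stands within 35 mm beside it.
- pencil_line (a point): Middle of the pencil line on the top face of the board, at board (0, 20, 12) mm, with the board's axes: the line runs along x; 150 mm of board lie beyond it on the -y side and 110 mm on the +y side. At the start it lies 60 to 120 mm inside the slab's edge.
- spare_board: The matching side board without a line, 50 x 260 (y) x 12 mm, lying on the half of the slab away from the robot. Origin: centre of its underside. To be left alone.
- paste_jar: Paste jar: glass jar, 66 mm diameter, pressed into a wooden block 90 x 90 x 30 mm, fixed to the bench on the robot's left; jar with lid is 112 mm high. Origin: centre of the block's underside, on the jar's axis; z up.
- lid_top (a point): Centre of the top of the jar's steel twist-off lid, 112 mm above the bench. The lid is a disc of 60 mm diameter and 22 mm high with fine knurling, to be gripped across its diameter from above; the shoulder of the jar begins 2 mm below it.
- paste_lid (a joint): Turn of the lid about the vertical, rad, growing anticlockwise seen from above: 0 = screwed tight, 1.3 = its stop, open. Starts between 0 and 0.2, stays where it is left, resists with about 0.15 N m. It turns only; it does not rise.
- dropper_bottle: Small amber glass bottle with a rubber dropper, 50 mm diameter, 120 mm high, near the jar; may stand where the jar could have been. Origin: centre of its underside.
- wash_bottle: White plastic wash bottle with a spout, 72 mm diameter, 225 mm high, far to the right. Origin: centre of its underside.
- beaker: Empty glass beaker, 68 mm diameter, 88 mm high, on the left beyond the jar. Origin: centre of its underside.
- meter: Black hand-held meter lying flat, 140 x 68 x 30 mm, far to the right. Origin: centre of its underside.
- paste_brush: Flat paste brush lying on the bench far to the left, 175 x 47 x 15 mm. Origin: on its underside near the ferrule.
- press_weight: Square brass weight with a knob, 60 x 60 x 74 mm, on the bench far to the right. Origin: centre of its underside.
Things that resemble listed ones, but are neither listed nor needed, are in the scene too. Leave any purple or red look-alike of the paste_jar alone.

How it is judged:
By the outcome, as a careful person would: the job done as asked, in the order asked, and still so for the second after the job is handed in, while the arm keeps its last pose, push and grip.
It also fails if it takes over 42 s, if anything falls off the work surface, if the arm or the gripper's body presses on something with over 40 N, if the wrist force passes 120 N, or if a joint passes its speed limit or range.

## Working session

There is one attempt and no reset: what is moved stays moved. The work goes in short steps, Python scripts to look and compute and a shell command to move; the robot and the scene stay as the last step left them, time stands still between calls to the robot, and variables do not carry over. Pictures are saved under pics/ and viewed, at most 10 in all, crops included, and the job is handed in when it is done.

```bash
mkdir -p pics
cat > h.py <<'E'
import numpy as np, cv2
from workcell import sense, grab_frame, sign_off
def K(f):
    F=200/np.tan(np.radians(f["vertical_fov"])/2); return F
def proj(f,X):
    c=np.atleast_2d(X)@np.array(f["R"]).T+np.array(f["t"]); s=c[:,:2]/c[:,2:]
    s=s*(1+f["k1"]*(s**2).sum(1,keepdims=True)); return s*K(f)+[f["cx"],f["cy"]]
def ray(f,uv):
    d=(np.atleast_2d(uv).astype(float)-[f["cx"],f["cy"]])/K(f); s=d.copy()
    for _ in range(30): s=d/(1+f["k1"]*(s**2).sum(1,keepdims=True))
    R=np.array(f["R"]); return -R.T@np.array(f["t"]), np.c_[s,np.ones(len(s))]@R
def onz(f,uv,z):
    o,d=ray(f,uv); return o+d*((z-o[2])/d[:,2:])
def load(n):
    return np.load(n,allow_pickle=True).item()
def shot(name,n):
    f=grab_frame(name); cv2.imwrite(f"pics/{n}.png",f["pixels"]); np.save(f"pics/{n}.npy",f,allow_pickle=True); return f
E
python3 - <<'E'
from h import *
for c in("top","side"):
    f=shot(c,c+"0"); print(c,f["vertical_fov"],f["k1"],-np.array(f["R"]).T@np.array(f["t"]))
print(sense())
E
```

```text
top 51.77109725261944 -0.01925226715495419 [ 370.3705042    43.09140537 1368.09498559]
side 44.033437112958076 0.04978340650966647 [-361.76426236  913.14054452 1391.87947135]
{'time_s': 0.1, 'q': array([ 1.22499099e+00,  2.13314136e-01, -3.49947710e-02,  1.32350427e+00,
        7.07935151e-06,  1.57080713e+00]), 'dq': array([-0.00029113, -0.00261681,  0.00112639, -0.00123543, -0.00020919,
       -0.00074506]), 'effort': array([-1.75845930e-04, -6.87239170e+01,  4.87813711e+01,  1.19949321e-02,
       -8.15957742e-05, -1.77642681e-05]), 'position': array([169.37337613, 470.11951686, 241.86267958]), 'orientation': array([-3.14057580e+00, -7.06836460e-06,  2.79577651e+00]), 'force': array([-0.62918036,  0.91339335, -0.63306312]), 'moment': array([-0.0329645 , -0.00073085,  0.01780965]), 'finger_force': 0.0, 'width': 85.26082651075481}
```

View pics/top0.png

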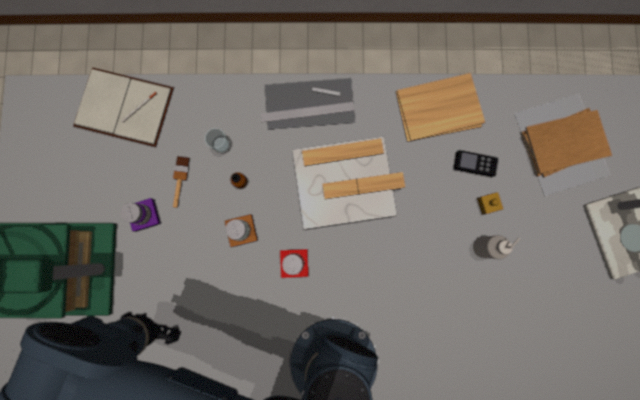

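View pics/side0.png

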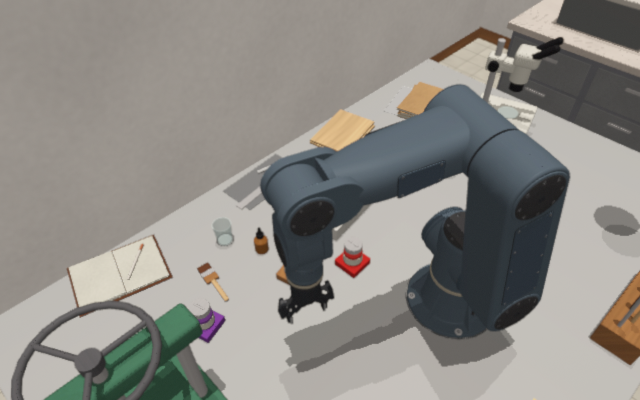

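The top view shows three jar candidates: purple block (143,213), brown wooden block (241,230) and red block (294,263). I choose the brown one. There are two boards on the slab: the spare at (342,153) and the nearer one at (363,186), which has a dark line near (357,186). I'll check both choices in a close crop.

Run:
```python
from h import *
f=load("pics/top0.npy"); p=f["pixels"]
c=p[130:280,210:410]; cv2.imwrite("pics/crop1.png",cv2.resize(c,None,fx=4,fy=4,interpolation=cv2.INTER_CUBIC))
```

```text
(no output)
```

View pics/crop1.png

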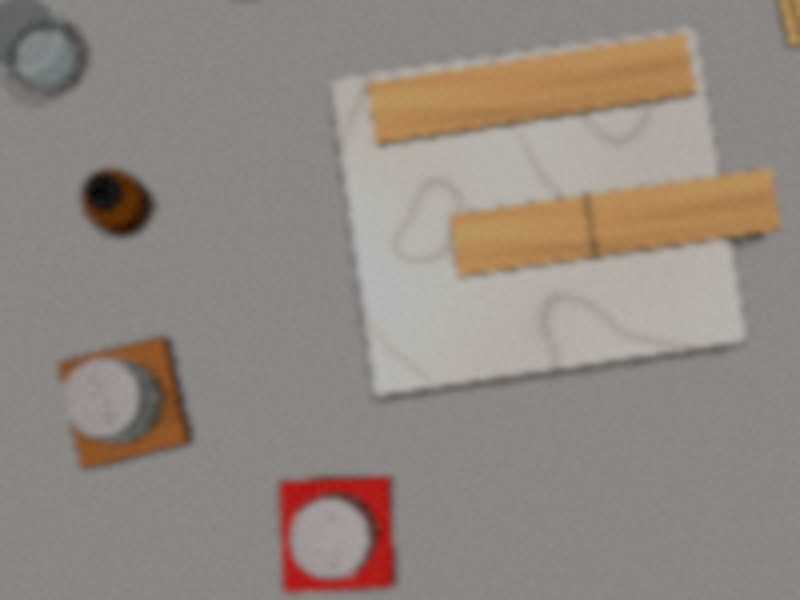

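Run:
```python
from h import *
f=load("pics/top0.npy"); P=lambda l,z: onz(f,(np.array(l,float)+.5)/4-.5+[210,130],z).round(1)
print("lid",P([(103,398)],112),"block",P([(58,361),(167,338),(190,440),(83,468)],30).mean(0))
b=P([(451,213),(774,170),(780,231),(460,276)],72);print("board",b,b.mean(0))
print("line",P([(587,195),(597,257)],72))
s=P([(333,80),(690,30),(745,343),(376,397)],60);print("slab",s,s.mean(0))
for n,v in(("board L",b[1]-b[0]),("board L",b[2]-b[3]),("edge",s[1]-s[2]),("slab y",s[1]-s[0]),("slab y",s[2]-s[3]),("left",s[0]-s[3])): print(n,np.linalg.norm(v),np.arctan2(v[1],v[0]))
print("bottle",P([(103,190)],120),"beaker",P([(50,55)],88),"red",P([(330,537)],112))
```

```text
lid [[423.  299.9 112. ]] block [423.6   299.175  30.   ]
board [[ 572.3   34.7   72. ]
 [ 607.5 -222.8   72. ]
 [ 558.4 -226.6   72. ]
 [ 521.9   27.5   72. ]] [565.025 -96.8    72.   ]
line [[587.  -73.5  72. ]
 [537.3 -81.   72. ]]
slab [[ 682.8  130.3   60. ]
 [ 724.8 -159.2   60. ]
 [ 470.1 -199.5   60. ]
 [ 426.6   93.9   60. ]] [576.075 -33.625  60.   ]
board L 259.8947671654818 -1.4349393576311922
board L 256.70812219328 -1.4281280074692675
edge 257.8685323958702 0.1569244446092294
slab y 292.53076761257097 -1.426723786137608
slab y 296.60716444482586 -1.4236068026527833
left 258.7728733851367 0.1411319438123748
bottle [[582.1 302.1 120. ]] beaker [[696.1 353.6  88. ]] red [[318.6 125.9 112. ]]
```

The crop confirms both choices: the wooden-block jar with its lid centre at crop (103,398), and the lined board with its line at (592,226). I'll move above the lid, turning clockwise on the way to leave room for the twist.

```bash
python3 -m pendant '[[-1,[-1.5,-0.4,0],4],[-1,[-5,-1.2,0],11],[-1,[-9,-2.2,1],19],[-1,[-13,-3.2,2],27],[-1,[-17,-4.2,3],35],[-1,[-21,-5.2,4],43],[-1,[-25,-6.2,5],51],[-1,[-28,-7.0,6],57],[-1,[-29.6,-7.4,7],60],[-1,[-29.6,-7.4,7],60]]'
python3 - <<'E'
from h import *
s=sense();print(s["q"].round(3),s["position"],s["orientation"],s["width"])
f=shot("side","side1"); q=proj(f,[[423,299.7,112]]);u,v=q[0];print(q)
x0,y0=int(u)-75,int(v)-70
cv2.imwrite("pics/crop2.png",cv2.resize(f["pixels"][y0:y0+140,x0:x0+150],None,fx=4,fy=4,interpolation=cv2.INTER_CUBIC));print(x0,y0)
E
```

```text
time_s: 1.1
position: [423.6, 298.7, 170.7]
orientation: [-3.139, 0.001, 1.745]
force: [0.4, 1.3, -0.1]
width: 85.4
finger_force: 0.0
[ 0.614  0.276 -0.134  1.163 -0.     2.011] [423.57179223 298.71276241 170.73824855] [-3.13943176e+00  1.35379741e-03  1.74472011e+00] 85.44380118917783
[[293.38220576 254.17769089]]
218 184
```

View pics/crop2.png

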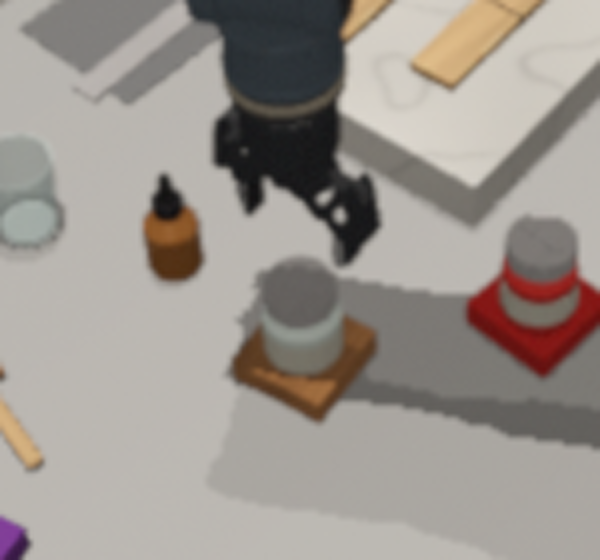

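The side view shows the gripper centred over the brown-block jar. The lid centre is at about (293.6,255), which matches the predicted (293.4,254.2). Next I'll go down and grip.

```bash
python3 -m pendant '[[-1,[0,0,1.5],0],[-1,[0,0,3.5],0],[-1,[0,0,5.5],0],[-1,[0,0,6.7],0],[-1,[0,0,7.0],0],[1,[0,0,7.0],0],[1,[0,0,7.0],0],[1,[0,0,7.0],0],[1,[0,0,7.0],0],[1,[0,0,7.0],0]]'; python3 -c "
from h import *
s=sense();print(s['moment'],s['position'])"
```

```text
time_s: 2.15
position: [424.9, 301.3, 104.5]
orientation: [3.137, -0.001, 1.748]
force: [6.2, -0.4, 8.6]
width: 57.7
finger_force: 62.4
[-0.17085522 -1.39545145  0.0159146 ] [424.94032426 301.34269573 104.49041459]
```

```bash
python3 -m pendant '[[1,[0,0,-0.2],0],[1,[0,0,-0.3],-5],[1,[0,0,-0.3],-12],[1,[0,0,-0.3],-19],[1,[0,0,-0.3],-26],[1,[0,0,-0.3],-33],[1,[0,0,-0.3],-40],[1,[0,0,-0.3],-47],[1,[0,0,-0.3],-54],[1,[0,0,-0.3],-56]]'; python3 -c "
from h import *
s=sense();print(s['moment'],s['position'],s['q'])"
```

```text
time_s: 3.15
position: [425.6, 301.9, 105.2]
orientation: [3.138, 0.003, 2.73]
force: [26.7, 13.8, -42.8]
width: 57.3
finger_force: 74.3
[ 3.26265033 -5.42950124 -0.18358193] [425.59588313 301.94723189 105.15739483] [ 6.17449506e-01  3.19401908e-01 -2.48402860e-01  9.98078182e-01
 -6.79282618e-04  1.02866304e+00]
```

```bash
python3 -m pendant '[[1,[-0.05,0.05,0.1],0],[1,[-0.1,0.1,0.2],0],[1,[-0.1,0.1,0.25],-2],[1,[-0.1,0.1,0.25],-4],[1,[-0.1,0.1,0.25],-6],[1,[-0.1,0.1,0.25],-8],[1,[-0.1,0.1,0.25],-10],[1,[-0.1,0.1,0.25],-10],[1,[-0.1,0.1,0.25],-10],[1,[-0.1,0.1,0.25],-10]]'; python3 -c "
from h import *
s=sense();print(s['moment'],s['position'],s['q'])"
```

```text
time_s: 4.15
position: [425.9, 302.3, 104.7]
orientation: [3.138, 0.003, 2.901]
force: [5.4, 2.3, 2.5]
width: 57.4
finger_force: 79.1
[ 0.93308984 -1.10700107  0.14129133] [425.93465297 302.2876819  104.70084461] [ 6.17129799e-01  3.20735152e-01 -2.47757504e-01  9.97468488e-01
  1.36339251e-04  8.57939341e-01]
```

```bash
python3 -m pendant '[[1,[0,0,0],-1],[1,[0,0,0],-2],[1,[0,0,0],-3],[1,[0,0,0],-4],[1,[0,0,0],-5],[1,[0,0,0],-6],[1,[0,0,0],-7],[1,[0,0,0],-8],[1,[0,0,0],-8],[1,[0,0,0],-8]]'; python3 -c "
from h import *
s=sense();print(s['moment'],s['position'],s['q'])"
```

```text
time_s: 5.15
position: [425.5, 302.4, 104.6]
orientation: [3.138, 0.003, 3.041]
force: [2.4, 4.5, 5.3]
width: 57.3
finger_force: 79.2
[ 1.05202461 -0.3933158   0.21377601] [425.51148697 302.41363721 104.64293062] [ 6.17358434e-01  3.20692232e-01 -2.47973686e-01  9.97802386e-01
  8.85692612e-04  7.18256277e-01]
```

```bash
python3 -m pendant '[[1,[0,0,0],-1],[1,[0,0,0],-2],[1,[0,0,0],-3],[1,[0,0,0],-4],[1,[0,0,0],-5],[1,[0,0,0],-6],[1,[0,0,0],-7],[1,[0,0,0],-8],[1,[0,0,0],-8],[1,[0,0,0],-8]]'; python3 -c "
from h import *
s=sense();print(s['moment'],s['position'],s['orientation'],s['effort'][5])"
```

```text
time_s: 6.15
position: [424.0, 302.4, 104.5]
orientation: [3.138, 0.0, -3.104]
force: [-10.1, 6.9, 10.8]
width: 57.8
finger_force: 80.3
[ 1.34684838  2.06921472 -1.7502091 ] [424.02503537 302.39670827 104.48634967] [ 3.13798119e+00  2.10032184e-04 -3.10399620e+00] -1.8210293725132942
```

```bash
python3 -m pendant '[[-1,[0,0,0],0],[-1,[0,0,0],0],[-1,[0,0,0],0],[-1,[0,0,0],0],[-1,[0,0,-1],0],[-1,[0,0,-3],0],[-1,[0,0,-5],0],[-1,[0,0,-7],0],[-1,[0,0,-8.5],0],[-1,[0,0,-8.5],0]]'
python3 - <<'E'
from h import *
s=sense();print(s['q'],s['position'],s['orientation'])
yaw=s['orientation'][2]; p=s['position']
# grip point candidates on board: dist from line toward +y end
ang=-1.43; u=np.array([np.cos(ang),np.sin(ang)])
line=np.array([562.1,-77.2])
g=line-u*60
tx=np.array([np.cos(yaw),np.sin(yaw)]);ty=np.array([np.sin(yaw),-np.cos(yaw)])
d=g-p[:2]; print("grip",g,"shift",d@tx,d@ty,"tool y ang",np.arctan2(ty[1],ty[0]))
E
```

```text
time_s: 7.15
position: [425.1, 301.5, 190.3]
orientation: [3.14, 0.003, -3.103]
force: [0.1, -0.1, -0.7]
width: 85.2
finger_force: 0.0
[ 6.17017317e-01  2.67904088e-01 -9.51242852e-02  1.20428709e+00
 -4.23726395e-05  5.78886996e-01] [425.07128163 301.53641873 190.28144743] [ 3.13972376e+00  2.93690983e-03 -3.10346515e+00]
grip [553.68010365 -17.79372638] shift -116.34304215322769 -324.0004123721758 tool y ang 1.608923829928442
```

Torque rose to 1.75 N m, so the lid is at its stop, and I've released it. Now I'll move above the board, at a grip point 60 mm inboard of the line.

```bash
python3 -m pendant '[[-1,[-0.5,-1.5,0],5],[-1,[-1.6,-4.6,0],13],[-1,[-2.9,-8.2,0],21],[-1,[-4.3,-12,0],29],[-1,[-5.7,-16,0.5],37],[-1,[-7.1,-20,1],45],[-1,[-8.5,-24,1.5],53],[-1,[-9.9,-27.6,2],61],[-1,[-11.1,-31,3],69],[-1,[-11.6,-32.4,4],77]]'; python3 -m pendant '[[-0.6,[0,0,0],7],[-0.6,[0,0,0],7],[-0.6,[0,0,1],7],[-0.6,[0,0,1.5],7],[-0.6,[0,0,2],7],[-0.6,[0,0,2],7],[-0.6,[0,0,2],7],[-0.6,[0,0,2],7],[-0.6,[0,0,2],7],[-0.6,[0,0,2],7]]'
python3 - <<'E'
from h import *
s=sense();print(s['q'],s['position'],s['orientation'],s['width'])
a=shot("top","top2");b=shot("side","side2")
A=a["pixels"][125:275,210:410];q=proj(b,[[562,-77,72]])[0].astype(int);x=min(max(q[0]-100,0),440);y=max(q[1]-75,0);print(q,x,y)
B=b["pixels"][y:y+150,x:x+200]
cv2.imwrite("pics/crop3.png",cv2.resize(np.vstack([A,B]),None,fx=2,fy=2,interpolation=cv2.INTER_CUBIC))
E
```

```text
time_s: 8.15
position: [553.0, -21.2, 146.9]
orientation: [-3.141, 0.0, 1.828]
force: [0.2, -0.4, -1.1]
width: 85.4
finger_force: 0.0
time_s: 9.15
position: [552.6, -18.4, 128.0]
orientation: [3.141, 0.0, 1.714]
force: [0.1, -0.7, -0.0]
width: 68.6
finger_force: 0.0
[-3.32577663e-02  3.66668422e-01 -1.19231903e-01  1.08457307e+00
 -1.22637004e-05  1.39457578e+00] [552.59345843 -18.38854053 127.97579457] [3.14127687e+00 6.86867995e-05 1.71375909e+00] 68.63699915127083
[343 184] 243 109
```

View pics/crop3.png

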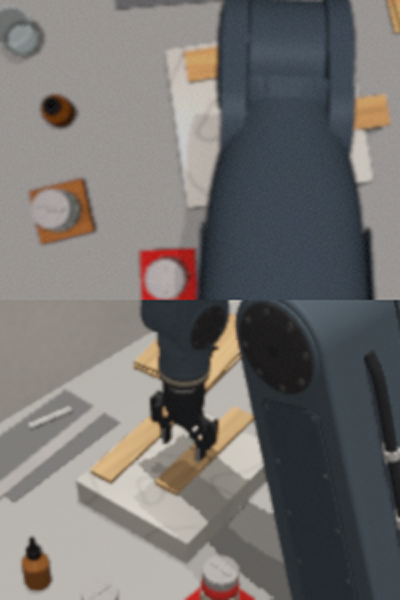

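The side view shows the gripper straddling the lined board inboard of the line, well clear of the spare board. The top view shows the board's free end at about (404,180). I'll descend and grip.

```bash
python3 -m pendant '[[-0.6,[0,0,1],0],[-0.6,[0,0,2.5],0],[-0.6,[0,0,4],0],[-0.6,[0,0,5.1],0],[-0.6,[0,0,5.5],0],[-0.6,[0,0,5.6],0],[-0.6,[0,0,5.6],0],[-0.6,[0,0,5.6],0],[-0.6,[0,0,5.6],0],[-0.6,[0,0,5.6],0]]';  python3 -m pendant '[[-0.3,[0,0,0],0],[-0.2,[0,0,0],0],[1,[0,0,0],0],[1,[0,0,0],0],[1,[0,0,0],0],[1,[0,0,0],0],[1,[0,0,0],0],[1,[0,0,0],0],[1,[0,0,0],0],[1,[0,0,0],0]]'
python3 - <<'E'
from h import *
s=sense();print(s['position'],s['orientation'],s['moment'])
a=shot("top","top3");b=shot("side","side3")
A=a["pixels"][150:250,370:420];B=b["pixels"][100:230,270:400]
A=cv2.resize(A,(260,520),interpolation=cv2.INTER_CUBIC);B=cv2.resize(B,(520,520),interpolation=cv2.INTER_CUBIC)
cv2.imwrite("pics/crop4.png",np.hstack([A,B]))
E
```

```text
time_s: 10.25
position: [552.7, -18.4, 72.1]
orientation: [3.141, 0.0, 1.714]
force: [0.3, -0.5, 0.1]
width: 68.4
finger_force: 0.0
time_s: 11.25
position: [552.8, -18.4, 72.4]
orientation: [3.141, 0.0, 1.714]
force: [-2.7, 0.5, 9.0]
width: 47.9
finger_force: 62.2
[552.77548426 -18.37922845  72.43664725] [3.14067630e+00 1.11938151e-04 1.71377519e+00] [0.07444838 0.4525329  0.11309554]
```

View pics/crop4.png

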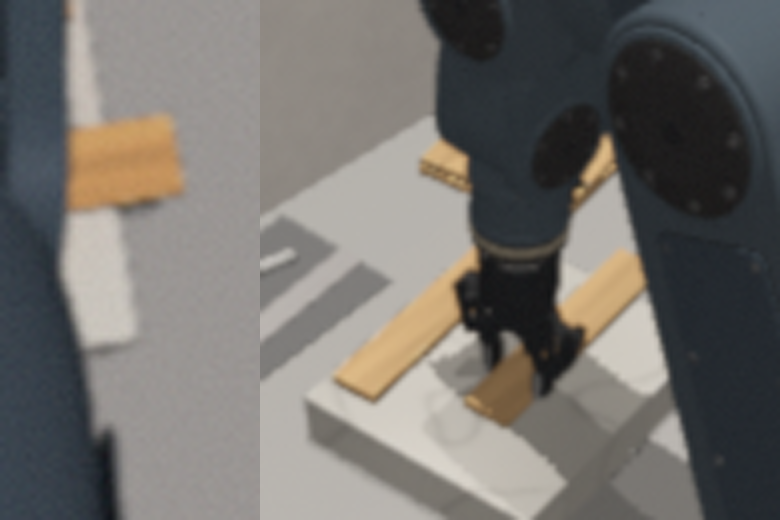

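The grip is on the board (48 mm wide, 62 N) and it lies flat. Next I'll measure the line-to-edge distance precisely from the first, unobstructed top picture.

```bash
cat > m.py <<'E'
from h import *
def prof(f,p0,u,t,z):
    X=np.c_[p0+np.outer(t,u),np.full(len(t),z)]; q=proj(f,X).astype(np.float32)
    g=cv2.cvtColor(f["pixels"],cv2.COLOR_BGR2HSV if False else cv2.COLOR_BGR2GRAY).astype(np.float32)
    return cv2.remap(g,q[:,0][None],q[:,1][None],cv2.INTER_CUBIC)[0]
def edge(f,c,u,offs,z,t):
    v=np.array([-u[1],u[0]]);P=[]
    for o in offs:
        y=cv2.GaussianBlur(prof(f,c+o*v,u,t,z)[None],(0,0),2)[0]; g=np.abs(np.gradient(y)); i=g.argmax()
        w=g[max(i-6,0):i+7];tt=t[max(i-6,0):i+7];P.append(c+o*v+u*(w@tt/w.sum()))
    return np.array(P)
def fit(P):
    return cv2.fitLine(P.astype(np.float32),cv2.DIST_HUBER,0,.01,.01).ravel()
E
python3 - <<'E'
from m import *
f=load("pics/top0.npy"); u=np.array([np.cos(-1.427),np.sin(-1.427)]);v=np.array([-u[1],u[0]])
e=np.array([597.5,-179.4]); t=np.arange(-15,15.1,.5)
offs=[o for o in range(-115,116,5) if not -75<o<30]
E=edge(f,e,u,offs,60,t);l=fit(E);print("edge",l,np.arctan2(*l[1::-1]))
n=np.array([l[1],-l[0]]);n*=np.sign(n@u);c=l[2:]
print("resid",((E-c)@n).round(1))
W=edge(f,e-300*u,u,range(-110,111,10),60,t);print("width chk",np.median((c-W)@n))
p=np.array([562.1,-77.2]);L=[]
for o in range(-18,19,3):
    y=prof(f,p+o*v,u,t,72); y=y.max()-y; y=np.clip(y-np.median(y),0,None)
    i=y.argmax(); s=slice(max(i-8,0),i+9); L.append(p+o*v+u*(y[s]@t[s]/y[s].sum()))
L=np.array(L);k=fit(L);print("line",k,np.arctan2(*k[1::-1]),"dist",((L-c)@n).round(1))
B=edge(f,p+150*u,u,range(-18,19,3),72,t);B2=edge(f,p-110*u,u,range(-18,19,3),72,t)
print("end dist",((B-c)@n).round(1),"len",np.median((B-c)@n)-np.median((B2-c)@n), "n ang",np.arctan2(n[1],n[0]))
d=B.mean(0)-B2.mean(0); print("board dir",np.arctan2(d[1],d[0]),"line mid",L.mean(0),"B",B.mean(0))
# sides
for z0,s in((25,1),(-25,-1)):
    S=edge(f,p+25*v*s,v*s,range(-95,140,10),72,np.arange(-8,8.1,.5));a=fit(S);print("side",np.arctan2(a[1],a[0]))
E
```

```text
edge [ 9.8870039e-01  1.4990509e-01  6.0637781e+02 -1.8031024e+02] 0.15047227
resid [ 0.8 -0.4 -1.  -0.1  0.5  0.2 -0.5 -0.4  0.7 -0.6 -0.2  0.1  1.  -0.5
  0.   1.  -0.1  0.3  0.7 -8.1  1.3  0.6  0.  -8.  -7.1  0.5  0. ]
width chk 297.9055443616707
line [ 9.8742509e-01  1.5808778e-01  5.6369501e+02 -7.5654518e+01] 0.15875377 dist [-109.7 -109.7 -110.2 -110.1 -110.4 -109.8 -109.6 -109.4 -109.4 -110.3
 -110.4 -110.1 -109.9]
end dist [42.8 39.7 38.5 37.4 37.3 51.1 29.5 32.7 30.6 33.9 39.2 36.6 37.4] len 260.0969407961098 n ang -1.4203241
board dir -1.4269999999999992 line mid [561.90674081 -75.86529747] B [ 583.02507643 -221.71448389]
side -1.4163861
side -1.4190911
```

```bash
python3 -m pendant '[[1,[-0.2,0,0],0],[1,[-0.7,0,0],0],[1,[-1.3,0,0],0],[1,[-1.9,0.01,0],-0.1],[1,[-2.5,0.02,0],-0.2],[1,[-3.1,0.02,0],-0.3],[1,[-3.7,0.03,0],-0.4],[1,[-4.3,0.03,0],-0.4],[1,[-4.8,0.04,0],-0.4],[1,[-5,0.04,0],-0.4]]'; python3 -m pendant '[[1,[-0.2,0,0],0],[1,[-0.7,0,0],0],[1,[-1.3,0,0],0],[1,[-1.9,0,0],0],[1,[-2.5,0,0],0],[1,[-3.1,0,0],0],[1,[-3.8,0,0],0],[1,[-4.5,0,0],0],[1,[-5,0,0],0],[1,[-5.2,0,0],0]]'; python3 -m pendant '[[1,[-0.2,0,0],0],[1,[-0.4,0,0],0],[1,[-0.6,0,0],0],[1,[-0.7,0,0],0],[1,[-0.7,0,0],0],[1,[-0.7,0,0],0],[1,[-0.7,0,0],0],[1,[-0.7,0,0],0],[1,[-0.7,0,0],0],[1,[-0.7,0,0],0]]'
python3 - <<'E'
from m import *
s=sense();p=s['position'][:2];print(p,s['position'][2],s['orientation'],s['moment'])
n=np.array([np.cos(-1.4203),np.sin(-1.4203)]);print("travel",(p-[552.78,-18.38])@n)
a=shot("top","top4");b=shot("side","side4")
c=np.array([606.378,-180.310])
A=a["pixels"][130:230,360:460];B=b["pixels"][80:230,270:420]
A=cv2.resize(A,(390,520),interpolation=cv2.INTER_CUBIC) if 0 else cv2.resize(A,(400,400),interpolation=cv2.INTER_CUBIC);B=cv2.resize(B,(400,400),interpolation=cv2.INTER_CUBIC)
cv2.imwrite("pics/crop5.png",np.hstack([A,B]))
u=n;v=np.array([-u[1],u[0]]);m=np.array([561.9,-75.9])+111*n
for f in (a,b):
    E=edge(f,m+150*n,u,range(-18,19,3),72,np.arange(-12,12.1,.5)); print("end",((E-c)@n).round(1))
print(proj(a,[[*m,72],[*(m+150*n),72]]),proj(b,[[*m,72],[*(m+150*n),72]]))
E
```

```text
time_s: 12.35
position: [560.4, -67.6, 72.4]
orientation: [3.14, -0.001, 1.721]
force: [-1.3, 6.7, 8.5]
width: 48.1
finger_force: 62.2
time_s: 13.35
position: [568.2, -119.0, 72.4]
orientation: [3.14, -0.001, 1.721]
force: [-1.4, 6.9, 9.3]
width: 48.3
finger_force: 62.2
time_s: 14.35
position: [569.2, -125.7, 72.5]
orientation: [3.14, -0.001, 1.721]
force: [-0.5, 4.4, 8.0]
width: 48.2
finger_force: 62.1
[ 569.22452501 -125.69133672] 72.45469615283017 [ 3.14035254e+00 -6.08892513e-04  1.72105683e+00] [ 0.89265348  0.20079656 -0.00498336]
travel 108.56388272777501
end [159.3 150.  147.6 147.3 141.1 141.5 141.5 142.  141.8 141.7 142.1 142.4
 142.6]
end [145.6 159.4 160.5 160.5 160.6 160.6 160.8 160.8 158.1 160.1 160.5 160.1
 160.1]
[[391.64780272 181.08348269]
 [437.97248796 174.2334216 ]] [[359.45860918 169.20172466]
 [380.11857053 149.31391399]]
```

View pics/crop5.png

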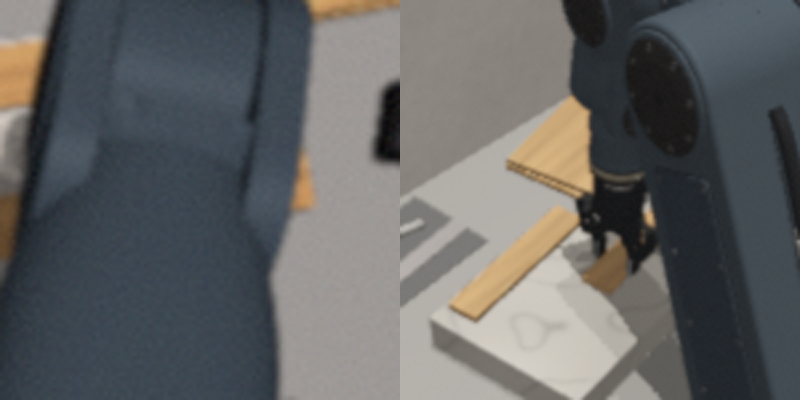

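The side view shows the board still flat and held, and the spare board has not moved. The top view shows the free end's near corner at about (438.4,181). Travel so far is 108.6 mm, so I'll do the last 2.4 mm and check for slip with the inboard end in the side view.

```bash
python3 -m pendant '[[1,[-0.05,0,0],0],[1,[-0.1,0,0],0],[1,[-0.15,0,0],0],[1,[-0.2,0,0],0],[1,[-0.24,0,0],0],[1,[-0.24,0,0],0],[1,[-0.24,0,0],0],[1,[-0.24,0,0],0],[1,[-0.24,0,0],0],[1,[-0.24,0,0],0]]'
python3 - <<'E'
from m import *
s=sense();p=s['position'][:2]
n=np.array([np.cos(-1.4203),np.sin(-1.4203)]);tr=(p-[552.78,-18.38])@n;print("travel",tr,s['dq'].round(3))
b3=load("pics/side3.npy");b=shot("side","side5");v=np.array([-n[1],n[0]]);m=np.array([561.9,-75.9])-110*n;r=[]
for f,d in((b3,0),(b,tr)):
    for z in (72,60):
        E=edge(f,m+d*n,n,range(-20,21,4),z,np.arange(-9,9.1,.5)); print(z,"+y end rel. expected",((E-m-d*n)@n).round(1))
B=b["pixels"][110:210,300:400];C=b3["pixels"][110:210,300:400]
cv2.imwrite("pics/crop6.png",np.hstack([cv2.resize(x,(400,400),interpolation=cv2.INTER_CUBIC) for x in(C,B)]))
E
```

```text
time_s: 15.45
position: [569.6, -127.9, 72.4]
orientation: [3.14, -0.001, 1.721]
force: [-1.3, 5.1, 8.9]
width: 48.0
finger_force: 62.2
travel 110.80794285633083 [ 0.001  0.002 -0.    -0.002  0.    -0.001]
72 +y end rel. expected [-6.6 -6.5 -6.6 -7.  -7.  -7.2  2.9  4.4  5.3  5.6  5.8]
60 +y end rel. expected [-0.5 -0.5  0.9  0.1  0.4 -0.1 -1.1 -1.1 -1.5 -0.6 -0.9]
72 +y end rel. expected [-6.6 -7.2 -6.5 -7.  -7.  -7.1 -6.8 -6.9 -6.9 -6.6  4.9]
60 +y end rel. expected [-5.  -4.1 -5.  -5.3 -3.5 -1.2 -1.3  0.4 -0.5  0.7  0.4]
```

View pics/crop6.png

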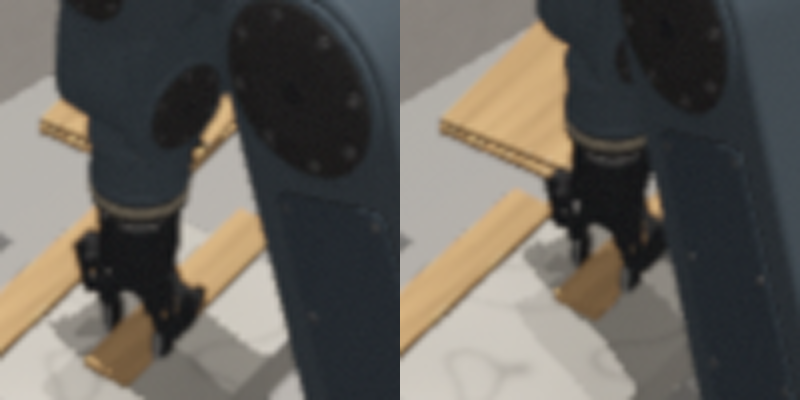

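The inboard end sits in the same place relative to the grip before and after (about -6.6 mm both times), so nothing slipped. The board is flat, still and held.

```bash
python3 -c "
from workcell import sign_off
print(sign_off())"
```

```text
the job is handed in; nothing more can be done
None
```

I twisted the jar lid anticlockwise to its stop and left it loose on the jar, then slid the lined board 110.8 mm to bring its pencil line to the slab's right-hand edge; by my measurement the line is within about 1 mm of the edge. I handed the job in at about 15.5 s with the gripper still holding the board flat and still.

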